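# Load the sample changer, one click per vial

### The arm

A 6-joint arm with a two-finger parallel gripper is mounted at the origin on the work surface. World frame = base frame: x ahead of the robot, y to its left, z up, the work surface at z = 0. Lengths are in m, angles in rad, forces in N, time in s.
With the tool pointing down it reaches from about 0.325 to 0.85 m from the base axis. Payload 4.4 kg.
Tool frame: the origin (TCP) lies midway between the tips of the shut fingers; the grasp point (between the pads) lies 19 mm behind it; z points along the fingers, y is the line along which they close (so a half turn about z gives the same grasp; the last joint's range is limited). The gripper opens to 94 mm and grips with 3 to 60 N. Pads are 16 mm wide; open, the fingers measure 119 mm over their backs; the gripper's body (75 mm by 177 mm) begins 78 mm behind the grasp point.
Start: joints at [-1.313, 0.207, 1.542, -0, 1.393, -0.15], TCP at [0.228, -0.528, 0.205] pointing down, gripper open.
Joint ranges: [-2.73, 2.73], [-0.86, 2.22], [0.23, 2.46], [-1.11, 4.25], [0.08, 2.63], [-2.82, 2.82]. Speed limits (rad/s): [2.79, 2.79, 3.14, 3.14, 3.14, 3.14].

### API

Orientations are given as [roll, pitch, yaw] about the fixed x, y, z axes, in that order (R = Rz(yaw) Ry(pitch) Rx(roll)).
In Python, from bench import readout, get_image, calibration, workorder gives the robot as it stands.
- The arm moves only by the tool play_rows, never from a script. Its argument "motion" is a list that holds one entry, the list of rows, each a list of 7 numbers: the shift along the tool's x, y, z in mm, then the turn, a rotation vector about the tool's x, y, z in degrees, then the opening, from 0 (shut) to 1 (fully open). A call has exactly 8 rows; each row is the pose to reach, as a shift and turn from the pose commanded when the call began, along the tool's axes at that moment; what a row does not reach only later rows make up. A row lasts 1/10 s, in which the tool goes at most 50 mm and 8.59 degrees, less where a joint would pass 70% of its speed; a pose out of reach is approached as far as the arm can. A call with a gripper value outside its range is refused whole. The fingers move at their own pace and stop on an object; "grip_force" is the grip in N (left out, the last holds). Time passes only in rows, so rows that repeat a pose let the fingers close, or fill a call up. It gives the time, the measured TCP pose, the force, the opening and the grip force at its end, in the units of the state.
- readout.observe(): the state, without advancing time (a new reading comes with each control period).
- get_image(name): name is "side" or "top" or "wrist"; returns the picture (400x640x3 uint8, blue, green, red); there is no depth.
- calibration(name): a dict with "camera_matrix" (3x3 intrinsics, pixels), "pose" (4x4, takes a point from camera to world coordinates). Camera axes: x right, y down, z forward; pixel columns grow to the right and rows downward; lengths in m; the calibration is good to about 2 mm. A picture is of the moment at which its call begins: read the wrist's pose just before it. calibration takes no time and is no camera call; for the wrist camera it gives the pose at the moment of the call.
- workorder.close_job(): hands the job in; it is judged then, once.
The state is a dict: "t": time; "q": joint angles; "qd": joint speeds; "effort": joint torques, N m; "tcp_pos": TCP position; "tool_rot": TCP orientation; "ft_force": force on the tool from outside, world axes, zero at the start; "wrist_torque": the same for the moment, N m; "opening": finger opening in m; "grasp_force": force on a finger pad.
Only numpy, scipy, OpenCV 4.12 (cv2) and the standard library are available. Lean on these libraries where they do the work, as an engineer would, in place of code of your own. Each camera call takes 0.05 s, during which the arm holds its last target. There are 200 camera calls.

### The job

Load every amber vial standing on the bench into the sample changer. First slide its transport lock all the way open, away from the robot; then stand one vial at a time upright in the pocket at the black loading mark and, after each vial (the last one too), use the centre knob to turn the wheel one click clockwise seen from above, so that the vials sit in neighbouring pockets and an empty pocket waits at the mark. Leave vials that have moved on from the mark alone, finally slide the lock all the way back, and do not disturb the dish or the beaker.

Things in the scene. Friction and masses are not known exactly. Their poses are not given: they have to be found in the camera images.
- vial1_mid (a point): a closed amber glass vial with a white cap, a plain upright cylinder 30 mm in diameter and 62 mm tall, about 50 g, bottom-heavy; this point is its centre, 31 mm above its foot, z along its axis. Two to four identical vials are present; the others are absent
- vial2_mid (a point): a closed amber glass vial with a white cap, a plain upright cylinder 30 mm in diameter and 62 mm tall, about 50 g, bottom-heavy; this point is its centre, 31 mm above its foot, z along its axis. Two to four identical vials are present; the others are absent
- vial3_mid (a point): a closed amber glass vial with a white cap, a plain upright cylinder 30 mm in diameter and 62 mm tall, about 50 g, bottom-heavy; this point is its centre, 31 mm above its foot, z along its axis. Two to four identical vials are present; the others are absent
- vial4_mid (a point): a closed amber glass vial with a white cap, a plain upright cylinder 30 mm in diameter and 62 mm tall, about 50 g, bottom-heavy; this point is its centre, 31 mm above its foot, z along its axis. Two to four identical vials are present; the others are absent
- mark (a point): a fixed point on the sample changer: where the centre of a vial properly seated in the pocket at the loading mark lies (67 mm above the bench). The mark is a black bar on the white base, just outside the wheel on the side nearest the robot. The pocket is an upright aluminium cup, 35 mm inside and 42 mm outside diameter, its floor 36 mm and its rim 58 mm above the bench
- past1 (a point): a fixed point on the sample changer: where the centre of a seated vial lies after it has been turned 1 click clockwise on from the mark
- past2 (a point): a fixed point on the sample changer: where the centre of a seated vial lies after it has been turned 2 clicks clockwise on from the mark
- past3 (a point): a fixed point on the sample changer: where the centre of a seated vial lies after it has been turned 3 clicks clockwise on from the mark
- past4 (a point): a fixed point on the sample changer: where the centre of a seated vial lies after it has been turned 4 clicks clockwise on from the mark
- axis (a point): a fixed point on the wheel's upright axis, 67 mm above the bench, 85 mm from each pocket's centre; its x axis points from the loading mark's side across the wheel (the mark lies towards -x). The wheel is a disc of 112 mm radius with 8 cups; the white base reaches 145 mm to -x, 125 mm to +y and 180 mm to -y of the axis, its top 25 mm above the bench; a grey measuring head 75 mm tall stands on the +x side, 130 to 210 mm from the axis
- knob (a point): the centre of the wheel's knob, a black bar 44 mm long (along this point's x axis), 12 mm thick (y axis) and 34 mm tall, 125 mm above the bench on the wheel's axis, on a stem of 20 mm diameter; it turns with the wheel
- wheel (a joint): angle of the wheel, rad: 0 at the start, growing clockwise seen from above; a sprung detent pulls it into every click, 0.785 rad apart (about 0.25 N m to turn it over to the next, and it snaps in from past half way); stops just beyond 0 and beyond 5 clicks
- lock (a joint): position of the transport lock, m: 0 locked (end stop), 0.040 fully open (end stop); stays where it is left, slides with about 1.5 N
- lock_grip (a point): the centre of the lock's steel grip, 48 mm above the bench, 24 mm long in the sliding direction (this point's x axis, opening towards +x, away from the robot), 14 mm thick (y axis), rising from 30 to 62 mm above the bench, on the -y side of the wheel; the vials in the wheel begin about 55 mm from it
- dish: a closed glass Petri dish, 64 mm wide and 14 mm high, between the vials; origin at the centre of its underside
- beaker: an empty glass beaker, 68 mm wide and 90 mm tall; origin at the centre of its underside
There are look-alikes about, which are no part of the job. What is shaped like the part that bears vial3_mid but brown is not meant. What is shaped like the part that bears vial2_mid but yellow is not meant.

How it is judged:
On the way, in this order (a step that is already met when the one before it is completed fails the run):
1. the transport lock is slid fully open (within 3 mm) (value of joint lock above 0.037 m), for 0.2 s.
2. a first vial stands in the pocket at the mark, released, the wheel not yet turned (((horizontal distance between vial1_mid and mark below 0.008 m and height (world z) of vial1_mid below 0.072 m) or (horizontal distance between vial2_mid and mark below 0.008 m and height (world z) of vial2_mid below 0.072 m) or (horizontal distance between vial3_mid and mark below 0.008 m and height (world z) of vial3_mid below 0.072 m) or (horizontal distance between vial4_mid and mark below 0.008 m and height (world z) of vial4_mid below 0.072 m)) and value of joint wheel between -0.09 and 0.09 rad and contact force between each of vial1, vial2, vial3, vial4 and the fingers below 0.3 N), for 0.2 s.
3. the wheel is one click on, the vial with it (((horizontal distance between vial1_mid and past1 below 0.008 m and height (world z) of vial1_mid below 0.072 m) or (horizontal distance between vial2_mid and past1 below 0.008 m and height (world z) of vial2_mid below 0.072 m) or (horizontal distance between vial3_mid and past1 below 0.008 m and height (world z) of vial3_mid below 0.072 m) or (horizontal distance between vial4_mid and past1 below 0.008 m and height (world z) of vial4_mid below 0.072 m)) and value of joint wheel between 0.6954 and 0.8754 rad), for 0.2 s.
4. a second vial stands in the pocket at the mark, released (all of step 3 and ((horizontal distance between vial1_mid and mark below 0.008 m and height (world z) of vial1_mid below 0.072 m) or (horizontal distance between vial2_mid and mark below 0.008 m and height (world z) of vial2_mid below 0.072 m) or (horizontal distance between vial3_mid and mark below 0.008 m and height (world z) of vial3_mid below 0.072 m) or (horizontal distance between vial4_mid and mark below 0.008 m and height (world z) of vial4_mid below 0.072 m)) and contact force between each of vial1, vial2, vial3, vial4 and the fingers below 0.3 N), for 0.2 s.
5. the wheel is two clicks on, both vials with it (((horizontal distance between vial1_mid and past1 below 0.008 m and height (world z) of vial1_mid below 0.072 m) or (horizontal distance between vial2_mid and past1 below 0.008 m and height (world z) of vial2_mid below 0.072 m) or (horizontal distance between vial3_mid and past1 below 0.008 m and height (world z) of vial3_mid below 0.072 m) or (horizontal distance between vial4_mid and past1 below 0.008 m and height (world z) of vial4_mid below 0.072 m)) and ((horizontal distance between vial1_mid and past2 below 0.008 m and height (world z) of vial1_mid below 0.072 m) or (horizontal distance between vial2_mid and past2 below 0.008 m and height (world z) of vial2_mid below 0.072 m) or (horizontal distance between vial3_mid and past2 below 0.008 m and height (world z) of vial3_mid below 0.072 m) or (horizontal distance between vial4_mid and past2 below 0.008 m and height (world z) of vial4_mid below 0.072 m)) and value of joint wheel between 1.4808 and 1.6608 rad), for 0.2 s.
At the end, for the whole second after the job is handed in: every vial stands seated and upright in a pocket (centre within 8 mm of its place sideways, 5 mm in height); they fill neighbouring pockets, the last one loaded one click past the mark and none at the mark; the wheel is at rest in a click and the lock is back within 3 mm of its locked stop (((horizontal distance between vial1_mid and past1 below 0.008 m and height (world z) of vial1_mid below 0.072 m) or (horizontal distance between vial1_mid and past2 below 0.008 m and height (world z) of vial1_mid below 0.072 m) or (horizontal distance between vial1_mid and past3 below 0.008 m and height (world z) of vial1_mid below 0.072 m) or (horizontal distance between vial1_mid and past4 below 0.008 m and height (world z) of vial1_mid below 0.072 m)) and ((horizontal distance between vial2_mid and past1 below 0.008 m and height (world z) of vial2_mid below 0.072 m) or (horizontal distance between vial2_mid and past2 below 0.008 m and height (world z) of vial2_mid below 0.072 m) or (horizontal distance between vial2_mid and past3 below 0.008 m and height (world z) of vial2_mid below 0.072 m) or (horizontal distance between vial2_mid and past4 below 0.008 m and height (world z) of vial2_mid below 0.072 m)) and ((horizontal distance between vial3_mid and past1 below 0.008 m and height (world z) of vial3_mid below 0.072 m) or (horizontal distance between vial3_mid and past2 below 0.008 m and height (world z) of vial3_mid below 0.072 m) or (horizontal distance between vial3_mid and past3 below 0.008 m and height (world z) of vial3_mid below 0.072 m) or (horizontal distance between vial3_mid and past4 below 0.008 m and height (world z) of vial3_mid below 0.072 m)) and ((horizontal distance between vial4_mid and past1 below 0.008 m and height (world z) of vial4_mid below 0.072 m) or (horizontal distance between vial4_mid and past2 below 0.008 m and height (world z) of vial4_mid below 0.072 m) or (horizontal distance between vial4_mid and past3 below 0.008 m and height (world z) of vial4_mid below 0.072 m) or (horizontal distance between vial4_mid and past4 below 0.008 m and height (world z) of vial4_mid below 0.072 m)) and ((horizontal distance between vial1_mid and past1 below 0.008 m and height (world z) of vial1_mid below 0.072 m) or (horizontal distance between vial2_mid and past1 below 0.008 m and height (world z) of vial2_mid below 0.072 m) or (horizontal distance between vial3_mid and past1 below 0.008 m and height (world z) of vial3_mid below 0.072 m) or (horizontal distance between vial4_mid and past1 below 0.008 m and height (world z) of vial4_mid below 0.072 m)) and ((horizontal distance between vial1_mid and past2 below 0.008 m and height (world z) of vial1_mid below 0.072 m) or (horizontal distance between vial2_mid and past2 below 0.008 m and height (world z) of vial2_mid below 0.072 m) or (horizontal distance between vial3_mid and past2 below 0.008 m and height (world z) of vial3_mid below 0.072 m) or (horizontal distance between vial4_mid and past2 below 0.008 m and height (world z) of vial4_mid below 0.072 m)) and (not ((horizontal distance between vial1_mid and past4 below 0.008 m and height (world z) of vial1_mid below 0.072 m) or (horizontal distance between vial2_mid and past4 below 0.008 m and height (world z) of vial2_mid below 0.072 m) or (horizontal distance between vial3_mid and past4 below 0.008 m and height (world z) of vial3_mid below 0.072 m) or (horizontal distance between vial4_mid and past4 below 0.008 m and height (world z) of vial4_mid below 0.072 m)) or ((horizontal distance between vial1_mid and past3 below 0.008 m and height (world z) of vial1_mid below 0.072 m) or (horizontal distance between vial2_mid and past3 below 0.008 m and height (world z) of vial2_mid below 0.072 m) or (horizontal distance between vial3_mid and past3 below 0.008 m and height (world z) of vial3_mid below 0.072 m) or (horizontal distance between vial4_mid and past3 below 0.008 m and height (world z) of vial4_mid below 0.072 m))) and value of joint lock below 0.003 m and velocity of joint wheel between -0.05 and 0.05 rad/s); the robot touches nothing.
It fails at once if the wheel turns while the lock is not open (6 mm or more short of it) (value of joint lock below 0.034 m and (velocity of joint wheel above 0.5 rad/s or velocity of joint wheel below -0.5 rad/s)).
It fails at once if a vial standing in the wheel away from the loading mark is handled with the gripper ((contact force between vial1 and the fingers above 2 N and horizontal distance between vial1_mid and axis below 0.11 m and horizontal distance between vial1_mid and mark above 0.045 m and height (world z) of vial1_mid below 0.078 m) or (contact force between vial2 and the fingers above 2 N and horizontal distance between vial2_mid and axis below 0.11 m and horizontal distance between vial2_mid and mark above 0.045 m and height (world z) of vial2_mid below 0.078 m) or (contact force between vial3 and the fingers above 2 N and horizontal distance between vial3_mid and axis below 0.11 m and horizontal distance between vial3_mid and mark above 0.045 m and height (world z) of vial3_mid below 0.078 m) or (contact force between vial4 and the fingers above 2 N and horizontal distance between vial4_mid and axis below 0.11 m and horizontal distance between vial4_mid and mark above 0.045 m and height (world z) of vial4_mid below 0.078 m)).
It fails at once if the dish or the beaker is pushed more than 40 mm, or the beaker tipped over (distance of any of dish, beaker from where it was at the start of the episode above 0.04 m or angle between beaker's own z axis and vertical above 0.6 rad).
Of vial1, vial2, vial3, vial4 only 2 to 4 are there at a start; the rules pass over those that are not, and their reading is None.
At some moment in a run one of vial1, vial2, vial3, vial4 may be knocked a few centimetres aside while the robot is not near it.
It also fails if it takes over 210 s, if anything falls off the work surface, if the arm or the gripper's body presses on something with over 40 N, if the wrist force passes 120 N, or if a joint passes its speed limit or range.

## Working session

There is one attempt and no reset: what is moved stays moved. The work goes in short steps, Python scripts to look and compute and a tool call to move; the robot and the scene stay as the last step left them, time stands still between calls to the robot, and variables do not carry over. Pictures are saved under pics/ and viewed, at most 14 in all, crops included, and the job is handed in when it is done.

Besides the shell and the picture viewer there is one more tool, called after "Request:" as name(argument=value, ...) on one line, values as JSON. play_rows: Moves the arm, as the interface text tells. Its arguments: {"type":"object","properties":{"motion":{"type":"array","items":{"type":"array","items":{"type":"array","items":{"type":"number"}}}},"grip_force":{"type":"number"}},"required":["motion"]}

```bash
ls; mkdir -p pics
python3 - <<'E'
from bench import readout,get_image,calibration
import cv2,numpy as np
print(readout.observe())
for n in("top","side"):
    cv2.imwrite(f"pics/{n}0.png",get_image(n)); c=calibration(n); print(n,np.round(c["camera_matrix"],1).tolist(),np.round(c["pose"],4).tolist())
E
```

```text
pics
{'t': 0.0, 'q': array([-1.31349009e+00,  2.07397070e-01,  1.54292071e+00, -3.01158085e-05,
        1.39347594e+00, -1.50506160e-01]), 'qd': array([ 0.00060562, -0.00082207, -0.00101364, -0.00085706, -0.0010922 ,
       -0.00092933]), 'effort': array([-1.09208439e-03, -3.70887244e+01, -2.81414813e+01,  6.97911903e-02,
        3.63287609e-02, -1.59303199e-04]), 'tcp_pos': array([ 0.22782041, -0.52708412,  0.20431958]), 'tool_rot': array([-3.13941202e+00, -3.00728459e-04,  4.07817411e-01]), 'ft_force': array([ 0.2222031 ,  0.53692047, -0.24447797]), 'wrist_torque': array([ 0.0504701 , -0.01770745,  0.00597775]), 'grasp_force': 0.0, 'opening': 0.09358094729921086}
top [[441.4, 0.0, 322.2], [0.0, 441.4, 206.2], [0.0, 0.0, 1.0]] [[0.0263, -0.9916, 0.1265, 0.4395], [-0.9996, -0.0244, 0.0161, -0.0726], [-0.0129, -0.1269, -0.9918, 1.1363], [0.0, 0.0, 0.0, 1.0]]
side [[501.0, 0.0, 312.5], [0.0, 501.0, 202.6], [0.0, 0.0, 1.0]] [[0.9554, -0.2058, 0.2118, 0.3039], [-0.2951, -0.6964, 0.6542, -0.8729], [0.0128, -0.6875, -0.7261, 0.9906], [0.0, 0.0, 0.0, 1.0]]
```

View pics/top0.png

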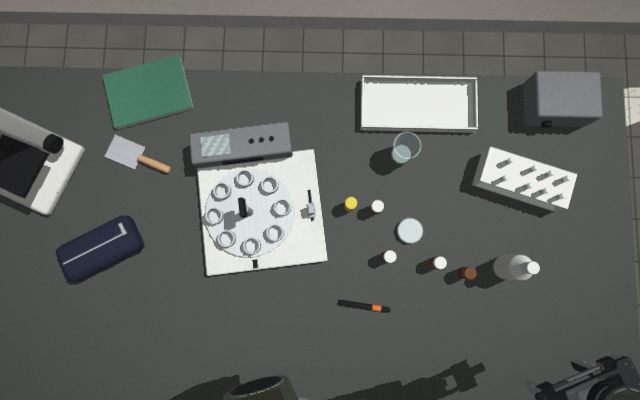

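View pics/side0.png

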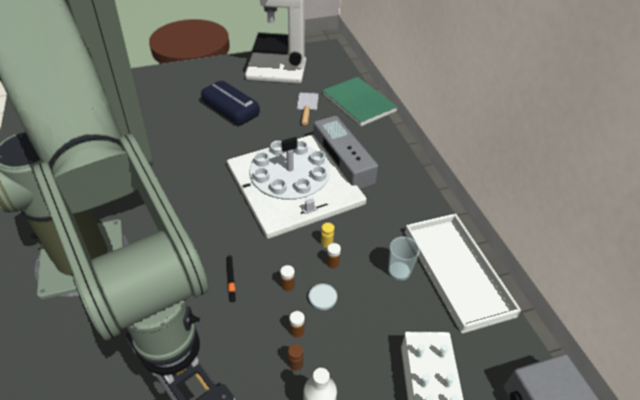

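The top view shows white-capped vials at about (378,207), (390,257) and (440,263). The look-alikes are a yellow one at (351,203) and a brown one at (470,273), which has no white cap. The wheel is at about (250,210), the lock grip at (311,208) and the mark at (255,264). I'll confirm all of this in an enlarged crop and measure.

```bash
cat > h.py <<'E'
import numpy as np,cv2
from bench import readout,get_image,calibration
def ray(n,uv,z,c=None):
    c=c or calibration(n);K,P=c["camera_matrix"],np.array(c["pose"])
    d=P[:3,:3]@np.linalg.inv(K)@np.r_[uv,1.];o=P[:3,3]
    return (o+d*(z-o[2])/d[2])
def proj(n,p,c=None):
    c=c or calibration(n);K,P=c["camera_matrix"],np.array(c["pose"])
    q=K@(P[:3,:3].T@(np.array(p)-P[:3,3]));return q[:2]/q[2]
def blobs(m,lo=20,hi=1e5):
    n,l,s,c=cv2.connectedComponentsWithStats(m.astype(np.uint8))
    return [(c[i],s[i]) for i in range(1,n) if lo<s[i][4]<hi]
def caps(img,x0=330,x1=500,y0=190,y1=290):
    h=cv2.cvtColor(img,cv2.COLOR_BGR2HSV);m=(h[...,1]<50)&(h[...,2]>150)
    M=np.zeros_like(m);M[y0:y1,x0:x1]=m[y0:y1,x0:x1];return blobs(M,30,400)
E
python3 - <<'E'
from h import *
im=cv2.imread("pics/top0.png")
for c,s in caps(im): print("cap",c.round(1),s.tolist(),ray("top",c,.062).round(4))
# wheel: rim circles
g=cv2.cvtColor(im,cv2.COLOR_BGR2GRAY);u=cv2.resize(g[150:290,190:340],None,fx=4,fy=4,interpolation=cv2.INTER_CUBIC)
cc=cv2.HoughCircles(u,cv2.HOUGH_GRADIENT,1,60,param1=120,param2=22,minRadius=26,maxRadius=46)
P=[]
for x,y,r in cc[0]:
    px=np.array([(x+.5)/4-.5+190,(y+.5)/4-.5+150]);w=ray("top",px,.058);P.append(w[:2]);print("cup",px.round(1),round(r/4,1),w.round(4))
# knob, mark, lock masks (black)
for nm,(x0,x1,y0,y1) in dict(mark=(240,270,255,272),knob=(230,255,190,222),lock=(300,320,185,225)).items():
    m=g[y0:y1,x0:x1]<70
    for c,s in blobs(m,5): print(nm,(c+[x0,y0]).round(1),s.tolist())
a=cv2.resize(im[145:285,190:340],None,fx=4,fy=4,interpolation=cv2.INTER_CUBIC);cv2.imwrite("pics/c1.png",a)
b=cv2.resize(im[180:290,330:490],None,fx=3,fy=3,interpolation=cv2.INTER_CUBIC)
s=cv2.resize(cv2.imread("pics/side0.png")[215:375,260:350],None,fx=2,fy=2,interpolation=cv2.INTER_CUBIC)
o=np.zeros((330,480+180,3),np.uint8);o[:,:480]=b;o[:320,480:]=s;cv2.imwrite("pics/c2.png",o)
E
```

```text
cap [377.5 205.5] [372, 200, 12, 12, 120] [ 0.5816 -0.1905  0.062 ]
cap [389.9 256. ] [384, 250, 13, 13, 125] [ 0.4595 -0.2215  0.062 ]
cap [440.1 262.3] [434, 256, 13, 13, 127] [ 0.4475 -0.3422  0.062 ]
cup [226.5 238.2] 9.0 [0.4923 0.1771 0.058 ]
cup [281.8 207.2] 7.6 [0.572  0.0446 0.058 ]
cup [213.5 215.2] 7.2 [0.548  0.2122 0.058 ]
cup [251. 245.] 6.9 [0.4774 0.1162 0.058 ]
cup [221.  189.2] 8.7 [0.6133 0.1973 0.058 ]
cup [269.  183.5] 8.5 [0.6307 0.0786 0.058 ]
cup [274.  232.8] 7.9 [0.5087 0.0612 0.058 ]
cup [243.5 177.8] 7.4 [0.6436 0.1427 0.058 ]
mark [254.6 263.2] [13, 5, 4, 8, 29]
mark [257.6 270.1] [5, 13, 25, 4, 34]
knob [242.2 207.9] [9, 8, 9, 20, 126]
lock [309.  195.6] [8, 5, 3, 12, 21]
```

View pics/c1.png

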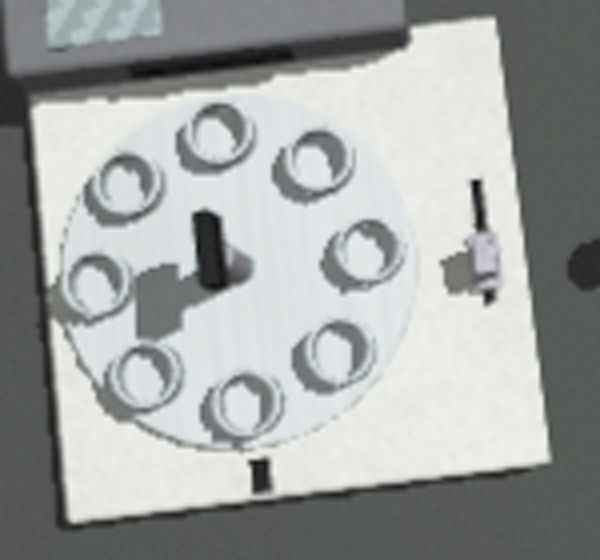

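View pics/c2.png

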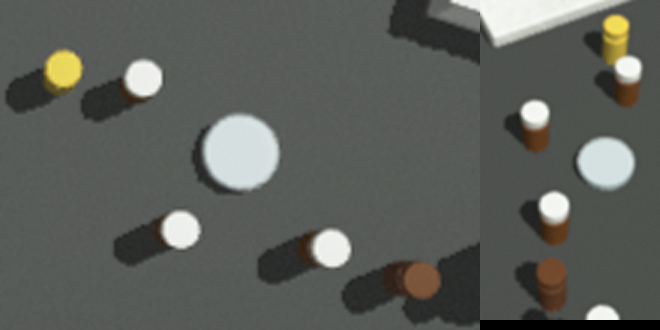

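The crop confirms three amber vials with white caps. The all-yellow one (top 351,203) and the uncapped brown one (470,273) are excluded. Next I'll fit the wheel pose.

```bash
cat >> h.py <<'E'
from scipy.optimize import least_squares
from scipy.spatial.transform import Rotation as Rn
def fitwheel(P,phi0=None):
    P=np.array(P)[:,:2]
    def f(v):
        a=np.arctan2(P[:,1]-v[1],P[:,0]-v[0])-v[2];k=np.round(a/(np.pi/4))*np.pi/4+v[2]
        return (P-np.c_[v[0]+.085*np.cos(k),v[1]+.085*np.sin(k)]).ravel()
    r=least_squares(f,[*P.mean(0),phi0 or 0.]);return r.x,np.abs(r.fun).max()
def delta(pos,yaw,s=None):
    """shift mm in tool axes, and rotvec deg, to reach pos with tool down at yaw (mod pi)"""
    s=s or readout.observe();R=Rn.from_euler("xyz",s["tool_rot"])
    best=min((R.inv()*Rn.from_euler("xyz",[np.pi,0,yaw+k*np.pi]) for k in(-1,0,1)),key=lambda r:r.magnitude())
    return (R.inv().apply(np.array(pos)-s["tcp_pos"])*1000).round(1),best.as_rotvec(True).round(2)
E
python3 - <<'E'
from h import *
P=[(0.4923,.1771),(.572,.0446),(.548,.2122),(.4774,.1162),(.6133,.1973),(.6307,.0786),(.5087,.0612),(.6436,.1427)]
v,e=fitwheel(P,.0);print("axis",v[:2].round(4),"phi mod45",np.degrees(v[2])%45,e)
m=ray("top",[254.6,263.2],.025);d=v[:2]-m[:2];print("mark",m,np.degrees(np.arctan2(d[1],d[0])),np.hypot(*d))
print("grip",g:=ray("top",[190+486/4,145+258/4],.062))
print("knob",ray("top",[242.2,200],.142))
print("slot",ray("top",[190+476/4,145+180/4],.025),ray("top",[190+490/4,145+302/4],.025))
phi=np.arctan2(d[1],d[0])
print(delta([g[0],g[1],.2],phi))
c=calibration("wrist");T=np.array(c["pose"]);s=readout.observe();R=Rn.from_euler("xyz",s["tool_rot"]).as_matrix()
print(c["camera_matrix"],(R.T@(T[:3,3]-s["tcp_pos"])).round(3),(R.T@T[:3,:3]).round(2))
E
```

```text
axis [0.5608 0.1287] phi mod45 8.552484741785896 0.0021348252188537753
mark [0.43341704 0.11087075 0.025     ] 7.987321321191663 0.12858033470603075
grip [ 0.56778167 -0.02903554  0.062     ]
knob [0.57613576 0.12642029 0.142     ]
slot [ 0.6221294  -0.01968687  0.025     ] [ 0.54425999 -0.03088622  0.025     ]
(array([ 509.6, -322.4,    5.2]), array([-0.12, -0.  , 15.38]))
[[357.60685544   0.         321.34350471]
 [  0.         357.60685544 202.55108032]
 [  0.           0.           1.        ]] [ 0.081  0.001 -0.18 ] [[ 0.   -0.96 -0.28]
 [ 1.    0.   -0.  ]
 [ 0.   -0.28  0.96]]
```

Request:
play_rows(motion=[[[40,-29,0,0,0,2,1],[80,-59,0,0,0,4,1],[120,-88,0,0,0,6,1],[160,-118,0,0,0,8,1],[200,-147,0,0,0,10,1],[240,-176,0,0,0,12,1],[280,-206,0,0,0,14,1],[300,-221,0,0,0,15.4,1]]])

```text
t: 0.9
tcp_pos: [0.4166, -0.2025, 0.2051]
tool_rot: [-3.14, -0.0, 0.141]
ft_force: [0.5, -0.3, -0.1]
opening: 0.0939
grasp_force: 0.0
```

Run:
```python
from h import *
s=readout.observe();print(s["t"],s["tcp_pos"],s["tool_rot"],s["q"],delta([.565,.05,.2],.14))
```

```text
0.9 [ 0.4165614  -0.20248501  0.20507474] [-3.14014265e+00 -5.24812731e-05  1.40981696e-01] [-6.40457779e-01 -3.51670967e-02  1.80390425e+00  1.08734419e-03
  1.37383960e+00  7.89143511e-01] (array([ 182.4, -229.1,    5.4]), array([-0.08, -0.  ,  0.06]))
```

Request:
play_rows(motion=[[[28,-36,0,0,0,0,1],[56,-72,0,0,0,0,1],[84,-108,0,0,0,0,1],[112,-144,0,0,0,0,1],[140,-180,0,0,0,0,1],[168,-214,0,0,0,0,1],[182,-229,5,0,0,0,1],[182,-229,5,0,0,0,1]]])

```text
t: 1.7
tcp_pos: [0.5644, 0.0485, 0.1991]
tool_rot: [-3.141, 0.002, 0.143]
ft_force: [-0.4, -0.1, -1.1]
opening: 0.0942
grasp_force: 0.0
```

Run:
```python
from h import *
import pickle
c=calibration("wrist");im=get_image("wrist");cv2.imwrite("pics/w1.png",im);pickle.dump(c,open("pics/w1.pkl","wb"))
for n,p in dict(axis=[.561,.129,.058],mark=[.4334,.111,.025],grip=[.568,-.029,.062],knob=[.561,.129,.142]).items(): print(n,proj("wrist",p,c).round(0))
```

```text
axis [234. 182.]
mark [249. 289.]
grip [405. 200.]
knob [206. 210.]
```

View pics/w1.png

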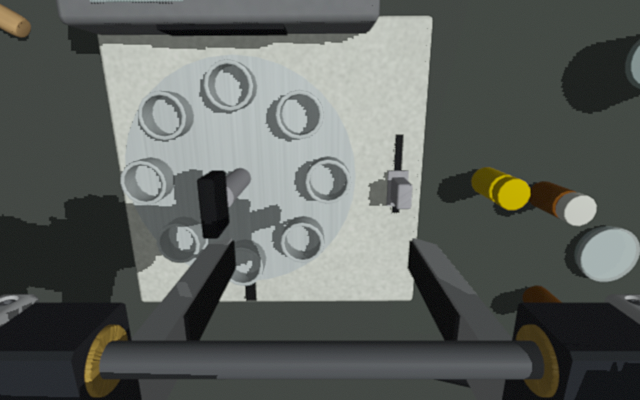

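The wrist view shows the cups at about (228,87), (298,115), (326,181) and (301,240), the knob at (213,205) and the lock grip at (401,190). I'll refine the positions from it.

Run:
```python
from h import *
import pickle
c=pickle.load(open("pics/w1.pkl","rb"));im=cv2.imread("pics/w1.png");g=cv2.cvtColor(im,cv2.COLOR_BGR2GRAY)
u=cv2.resize(g[50:270,110:360],None,fx=3,fy=3,interpolation=cv2.INTER_CUBIC)
cc=cv2.HoughCircles(u,cv2.HOUGH_GRADIENT,1,90,param1=120,param2=25,minRadius=45,maxRadius=85)
P=[]
for x,y,r in cc[0]:
    px=np.array([x/3+110,y/3+50]);w=ray("wrist",px,.058,c);print(px.round(1),round(r/3,1),w.round(4))
    if abs(np.hypot(*(w[:2]-[.561,.129]))-.085)<.012:P.append(w)
v,e=fitwheel(P,.14);print(len(P),v[:2],np.degrees(v[2])%45,e)
x0,y0=380,165
cr=g[y0:y0+55,x0:x0+45];h=cv2.cvtColor(im,cv2.COLOR_BGR2HSV)[y0:y0+55,x0:x0+45]
np.set_printoptions(linewidth=250);print(cr[6:50:2,2:40:2])
k=g[160:245,190:240]<35
for q,s in blobs(k,100):print("knob",(q+[190,160]).round(1),s)
```

```text
[328.2 181.8] 22.2 [0.5739 0.0435 0.058 ]
[299.8 114.5] 20.5 [0.6298 0.0769 0.058 ]
[226.5  86.5] 26.3 [0.6439 0.1418 0.058 ]
[162.5 113.5] 20.8 [0.6136 0.1955 0.058 ]
[144.2 184.8] 21.8 [0.5468 0.2109 0.058 ]
[302.5 244.8] 22.1 [0.5087 0.0589 0.058 ]
[180.5 244.8] 18.8 [0.4917 0.1757 0.058 ]
7 [0.56063959 0.12715309] 8.875358017176756 0.00280425867020051
[[196 188 169 107 138 138 137 139 143 140 135 136 148 168 196 192 193 195 195]
 [190 123  95 114 159 158 159 159 163 161 159 159 158 174 197 195 197 196 193]
 [194 121  97 122 159 159 159 160 164 162 160 159 158 178 195 191 195 191 191]
 [189 128  99 124 158 128 115 117 111 109 108 132 159 178 193 190 189 187 193]
 [143 178  99 130 146  72  69  77  78  82  81  85 132 184 194 189 190 192 196]
 [104 104  96  72  74  60  63  74  80  82  82  81  83 143 197 196 192 194 197]
 [103 102  97  74  75  62  61  63  75  86  86  88  88  88 143 194 193 194 197]
 [ 98 100  94  74  73  62  61  60 102 145 147 149 150 150 129 178 194 194 194]
 [100  99  95  75  74  61  61  62 110 157 159 161 162 163 163 177 194 193 193]
 [ 98  99  95  74  73  61  62  
[... 342 characters left out ...]
 164 185 202 198 196]
 [100 100  84  73  72  60  60  68 131 157 157 160 161 160 162 193 195 197 191]
 [100 100  85  74  74  61  58  72 135 157 159 159 157 157 163 189 192 195 186]
 [105  98  77  70 107 146  76  71 140 160 157 156 158 159 163 192 196 195 187]
 [144 130 129 154 159 156 119  75 143 157 155 158 159 159 160 193 197 193 185]
 [192 195 196 194 159  97  34  70 142 155 155 156 156 155 166 192 190 194 185]
 [193 193 196 197 150  76  23  31  81 164 166 164 163 172 186 189 186 195 163]
 [193 194 198 200 190  73  19  19  56 193 191 189 188 192 193 191 187 191 153]
 [194 196 194 192 181 173 156 160 185 193 189 187 187 191 193 194 191 193 132]]
knob [212.9 203.4] [   8   11   31   67 1652]
```

```bash
cat >> h.py <<'E'
AX=np.array([.5607,.1280]);PHI=.150
ex=np.array([np.cos(PHI),np.sin(PHI)]);ey=np.array([-np.sin(PHI),np.cos(PHI)])
MK=AX-.085*ex
E
python3 - <<'E'
from h import *
import pickle
c=pickle.load(open("pics/w1.pkl","rb"))
g=ray("wrist",[404.7,196.8],.062,c);print("grip",g,(g[:2]-AX)@ex,(g[:2]-AX)@ey,"MK",MK)
print(delta([g[0],g[1],.2],PHI),delta([g[0],g[1],.036],PHI))
E
```

```text
grip [ 0.5709768  -0.02783501  0.062     ] -0.013126286648302747 -0.1556208931926711 MK [0.47665446 0.11529776]
(array([-3.4, 75.1, -0.7]), array([-0.01,  0.14, -0.49])) (array([ -3. ,  75.1, 163.3]), array([-0.01,  0.14, -0.49]))
```

Request:
play_rows(motion=[[[-2,40,0,0,0,0,0.45],[-3,75,0,0,0,-0.5,0.45],[-3,75,40,0,0,-0.5,0.45],[-3,75,80,0,0,-0.5,0.45],[-3,75,120,0,0,-0.5,0.45],[-3,75,150,0,0,-0.5,0.45],[-3,75,163,0,0,-0.5,0.45],[-3,75,163,0,0,-0.5,0.45]]])

```text
t: 2.55
tcp_pos: [0.5693, -0.0293, 0.0355]
tool_rot: [-3.14, 0.005, 0.146]
ft_force: [-1.2, 0.2, 0.1]
opening: 0.0425
grasp_force: 0.0
```

Request:
play_rows(motion=[[[0,0,0,0,0,0,0],[0,0,0,0,0,0,0],[0,0,0,0,0,0,0],[0,0,0,0,0,0,0],[0,0,0,0,0,0,0],[0,0,0,0,0,0,0],[0,0,0,0,0,0,0],[0,0,0,0,0,0,0]]], grip_force=10)

```text
t: 3.35
tcp_pos: [0.5728, -0.0269, 0.0392]
tool_rot: [-3.139, -0.003, 0.148]
ft_force: [-1.0, 4.9, 4.8]
opening: 0.0134
grasp_force: 10.0
```

Request:
play_rows(motion=[[[8,0,0,0,0,0,0],[16,0,0,0,0,0,0],[24,0,0,0,0,0,0],[32,0,0,0,0,0,0],[38,0,0,0,0,0,0],[42,0,0,0,0,0,0],[43,0,0,0,0,0,0],[43,0,0,0,0,0,0]]])

```text
t: 4.15
tcp_pos: [0.6102, -0.0213, 0.0377]
tool_rot: [-3.139, 0.009, 0.149]
ft_force: [-9.8, 1.6, 9.6]
opening: 0.014
grasp_force: 10.0
```

Request:
play_rows(motion=[[[-3,0,-1,0,0,0,0.4],[-3,0,-1,0,0,0,0.45],[-3,0,-1,0,0,0,0.45],[-3,0,-1,0,0,0,0.45],[-3,0,-40,0,0,0,0.45],[-3,0,-80,0,0,0,0.45],[-3,0,-120,0,0,0,0.45],[-3,0,-160,0,0,0,0.45]]])

```text
t: 4.95
tcp_pos: [0.6113, -0.0229, 0.199]
tool_rot: [3.141, -0.0, 0.148]
ft_force: [1.1, -0.6, 0.2]
opening: 0.0423
grasp_force: 0.0
```

Run:
```python
from h import *
s=readout.observe();print(s["t"],s["tcp_pos"],s["ft_force"])
im=get_image("top");cv2.imwrite("pics/top1.png",im)
for c,st in caps(im): print("cap",c.round(1),st.tolist(),ray("top",c,.062).round(4))
c=calibration("wrist");im=get_image("wrist");print(proj("wrist",[*(AX-.0131*ex-.1556*ey),.062],c),proj("wrist",[*(AX+.0269*ex-.1556*ey),.062],c))
cv2.imwrite("pics/w2.png",im)
```

```text
4.95 [ 0.61128003 -0.02289955  0.19896005] [ 1.14442455 -0.60760735  0.20783921]
cap [377.5 205.5] [372, 200, 12, 12, 121] [ 0.5816 -0.1906  0.062 ]
cap [389.9 256.1] [384, 250, 13, 13, 129] [ 0.4591 -0.2216  0.062 ]
cap [440.1 262.3] [434, 256, 13, 13, 131] [ 0.4474 -0.3422  0.062 ]
[317.86676031 237.35447112] [317.67682531 197.53193919]
```

View pics/w2.png

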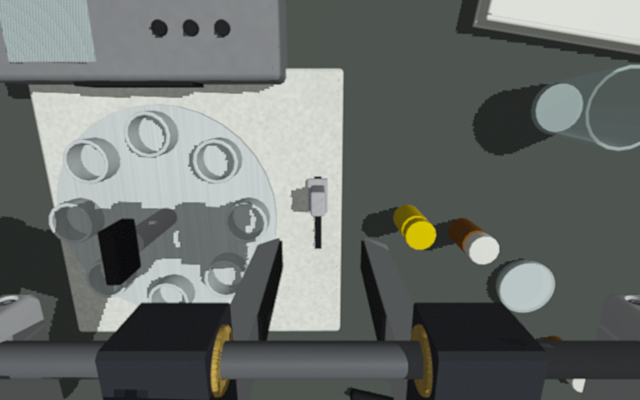

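The grip now sits at the far end of its slot, with its top at about (318,200). I'll check that numerically and plan the first pick, the vial at (390,256).

Run:
```python
from h import *
im=cv2.imread("pics/w2.png");g=cv2.cvtColor(im,cv2.COLOR_BGR2GRAY)
print(g[170:225:1,318].tolist());print(g[205,300:335].tolist())
c=calibration("wrist")
for r in(190,215):
  w=ray("wrist",[318,r],.062,c);print(r,(w[:2]-AX)@ex)
v=[.4595,-.2215]
print(delta([*v,.2],PHI+np.pi/2),delta([*v,.03],PHI+np.pi/2))
```

```text
[208, 208, 209, 210, 214, 209, 143, 53, 91, 159, 179, 180, 180, 181, 171, 126, 94, 93, 94, 95, 92, 105, 146, 171, 179, 179, 178, 177, 178, 176, 175, 173, 174, 176, 175, 176, 178, 178, 177, 175, 174, 174, 176, 178, 178, 162, 97, 35, 28, 31, 31, 32, 32, 31, 31]
[118, 119, 119, 119, 119, 119, 119, 115, 101, 87, 97, 138, 164, 172, 172, 174, 175, 175, 176, 178, 178, 179, 180, 180, 175, 165, 175, 191, 206, 209, 208, 209, 210, 212, 214]
190 0.0349693223890249
215 0.010599024563520831
(array([-184.3,  172.5,    3.8]), array([-0.42, -0.85, 89.87])) (array([-186.7,  171.7,  173.8]), array([-0.42, -0.85, 89.87]))
```

Run:
```python
from h import *
p=AX+.024*ex-.1556*ey
print(p,delta([*p,.036],PHI))
```

```text
[ 0.60768308 -0.02226626] (array([-10.7,  -3.5, 169.4]), array([ 0.28, -0.81, -0.13]))
```

Request:
play_rows(motion=[[[-4,-1,45,0,0,0,0.45],[-4,-1,90,0,0,0,0.45],[-4,-1,135,0,0,0,0.45],[-4,-1,161,0,0,0,0.45],[-4,-1,161,0,0,0,0],[-4,-1,161,0,0,0,0],[-4,-1,161,0,0,0,0],[-4,-1,161,0,0,0,0]]], grip_force=25)

```text
t: 5.85
tcp_pos: [0.6092, -0.0215, 0.039]
tool_rot: [-3.14, -0.005, 0.147]
ft_force: [0.6, 8.5, 3.1]
opening: 0.0136
grasp_force: 12.4
```

Request:
play_rows(motion=[[[3,0,0,0,0,0,0],[6,0,0,0,0,0,0],[8,0,0,0,0,0,0],[8,0,0,0,0,0,0],[9,0,0,0,0,0,0],[9,0,0,0,0,0,0],[9,0,0,0,0,0,0],[9,0,0,0,0,0,0]]])

```text
t: 6.65
tcp_pos: [0.6097, -0.0213, 0.0387]
tool_rot: [-3.14, 0.014, 0.149]
ft_force: [-19.2, -0.5, 18.7]
opening: 0.0137
grasp_force: 25.0
```

Request:
play_rows(motion=[[[-5,0,-1,0,0,0,0.4],[-7,0,-1,0,0,0,0.45],[-7,0,-1,0,0,0,0.45],[-7,0,-1,0,0,0,0.45],[-7,0,-40,0,0,0,0.45],[-7,0,-80,0,0,0,0.45],[-7,0,-120,0,0,0,0.45],[-7,0,-160,0,0,0,0.45]]])

```text
t: 7.45
tcp_pos: [0.6093, -0.0221, 0.1979]
tool_rot: [3.142, -0.0, 0.148]
ft_force: [1.4, 0.0, 0.8]
opening: 0.0419
grasp_force: 0.0
```

```bash
cat >> h.py <<'E'
def delta(pos,yaw,n=5):
    """tool-axes shift (mm) and turn about tool z (deg) to reach pos/yaw; tool taken as pointing straight down"""
    s=readout.observe();y=s["tool_rot"][2];d=np.array(pos)-s["tcp_pos"];c,n=np.cos(y),np.sin(y)
    return (1000*np.array([c*d[0]+n*d[1],n*d[0]-c*d[1],-d[2]])).round(1).tolist(),round(-np.degrees(yaw-y),1)
YR=PHI+np.pi/2
E
python3 - <<'E'
from h import *
print(readout.observe()["tcp_pos"],delta([.4595,-.2215,.2],YR))
E
```

```text
[ 0.60934165 -0.02207909  0.19788014] ([-177.6, 175.2, -2.1], np.float64(-90.1))
```

Request:
play_rows(motion=[[[-22,22,0,0,0,-8,0.6],[-44,44,0,0,0,-16,0.6],[-66,66,0,0,0,-24,0.6],[-88,87,0,0,0,-32,0.6],[-110,109,0,0,0,-40,0.6],[-132,131,0,0,0,-48,0.6],[-155,153,-2,0,0,-56,0.6],[-177.5,175,-2,0,0,-64,0.6]]])

```text
t: 8.25
tcp_pos: [0.459, -0.2225, 0.1988]
tool_rot: [3.141, 0.0, 1.271]
ft_force: [-0.2, -1.0, -0.5]
opening: 0.0562
grasp_force: 0.0
```

Request:
play_rows(motion=[[[0,0,0,0,0,-8,0.6],[0,0,0,0,0,-16,0.6],[0,0,0,0,0,-24,0.6],[0,0,0,0,0,-26,0.6],[0,0,0,0,0,-26,0.6],[0,0,0,0,0,-26,0.6],[0,0,0,0,0,-26,0.6],[0,0,0,0,0,-26,0.6]]])

```text
t: 9.05
tcp_pos: [0.4594, -0.2213, 0.1985]
tool_rot: [3.142, 0.0, 1.718]
ft_force: [-0.2, -0.9, 0.3]
opening: 0.0563
grasp_force: 0.0
```

Run:
```python
from h import *
c=calibration("wrist");im=get_image("wrist");cv2.imwrite("pics/w3.png",im)
hs=cv2.cvtColor(im,cv2.COLOR_BGR2HSV);m=(hs[...,1]<50)&(hs[...,2]>150)
for q,s in blobs(m,200,3000): print(q.round(1),s.tolist(),ray("wrist",q,.062,c).round(4))
for p in [(.4595,-.2215),(.4475,-.3422),(.5816,-.1905)]:print(proj("wrist",[*p,.062],c).round(0))
print(readout.observe()["tcp_pos"],delta([.4595,-.2215,.03],YR))
```

```text
[458.7 178.7] [442, 163, 34, 33, 867] [ 0.5811 -0.1911  0.062 ]
[319.9 192.4] [304, 177, 33, 32, 843] [ 0.4591 -0.2222  0.062 ]
[370.5 236.4] [344, 213, 60, 55, 1996] [ 0.5127 -0.2577  0.062 ]
[552.2 243.8] [531, 224, 44, 40, 1359] [ 0.6851 -0.2396  0.062 ]
[621.5 271.5] [574, 224, 66, 91, 1351] [ 0.7612 -0.2576  0.062 ]
[290.7 306.2] [276, 293, 31, 27, 646] [ 0.4473 -0.3431  0.062 ]
[320. 192.]
[291. 305.]
[459. 178.]
[ 0.45940835 -0.22129792  0.19845022] ([-0.2, 0.1, 168.5], np.float64(-0.1))
```

Request:
play_rows(motion=[[[0,0,40,0,0,0,0.6],[0,0,80,0,0,0,0.6],[0,0,120,0,0,0,0.6],[0,0,150,0,0,0,0.6],[0,0,168,0,0,0,0.6],[0,0,168,0,0,0,0.6],[0,0,168,0,0,0,0],[0,0,168,0,0,0,0]]], grip_force=12)

```text
t: 9.9
tcp_pos: [0.4607, -0.2222, 0.032]
tool_rot: [3.139, 0.002, 1.719]
ft_force: [0.0, -0.3, 0.1]
opening: 0.044
grasp_force: 0.0
```

Request:
play_rows(motion=[[[0,0,0,0,0,0,0],[0,0,0,0,0,0,0],[0,0,0,0,0,0,0],[0,0,0,0,0,0,0],[0,0,-20,0,0,0,0],[0,0,-60,0,0,0,0],[0,0,-100,0,0,0,0],[0,0,-130,0,0,0,0]]])

```text
t: 10.7
tcp_pos: [0.4598, -0.2216, 0.1628]
tool_rot: [3.14, 0.001, 1.719]
ft_force: [-0.3, 0.3, -0.6]
opening: 0.0299
grasp_force: 12.0
```

Run:
```python
from h import *
print(readout.observe()["opening"],delta([*MK,.165],YR),delta([*MK,.067],YR))
```

```text
0.029872702584863322 ([330.7, 66.2, -2.2], np.float64(-0.1)) ([330.7, 66.2, 95.8], np.float64(-0.1))
```

Request:
play_rows(motion=[[[45,9,0,0,0,0,0],[90,18,0,0,0,0,0],[138,27,0,0,0,0,0],[186,37,0,0,0,0,0],[234,47,0,0,0,0,0],[280,56,0,0,0,0,0],[315,63,0,0,0,0,0],[330.5,66,0,0,0,0,0]]])

```text
t: 11.5
tcp_pos: [0.4753, 0.1184, 0.1602]
tool_rot: [-3.141, -0.001, 1.722]
ft_force: [0.5, -0.3, -0.8]
opening: 0.0295
grasp_force: 12.0
```

Request:
play_rows(motion=[[[0,0,0,0,0,0,0],[0,0,0,0,0,0,0],[0,0,0,0,0,0,0],[0,0,0,0,0,0,0],[0,0,0,0,0,0,0],[0,0,0,0,0,0,0],[0,0,0,0,0,0,0],[0,0,0,0,0,0,0]]])

```text
t: 12.3
tcp_pos: [0.476, 0.1151, 0.1605]
tool_rot: [3.142, 0.0, 1.718]
ft_force: [-0.3, -0.1, -0.6]
opening: 0.0297
grasp_force: 12.0
```

Run:
```python
from h import *
print(delta([*MK,.067],YR))
c=calibration("wrist");im=get_image("wrist");cv2.imwrite("pics/w4.png",im);s=readout.observe();im2=get_image("top")
print("mk rim",proj("wrist",[*MK,.058],c).round(0),"vial foot",proj("wrist",[s["tcp_pos"][0],s["tcp_pos"][1],s["tcp_pos"][2]-.03],c).round(0))
# refine cups from this view
g=cv2.cvtColor(im,cv2.COLOR_BGR2GRAY);a=cv2.resize(im[60:360,140:540],None,fx=2,fy=2);cv2.imwrite("pics/c4.png",a)
```

```text
([0.1, 0.7, 93.5], np.float64(-0.1))
mk rim [321. 202.] vial foot [320. 233.]
```

View pics/w4.png

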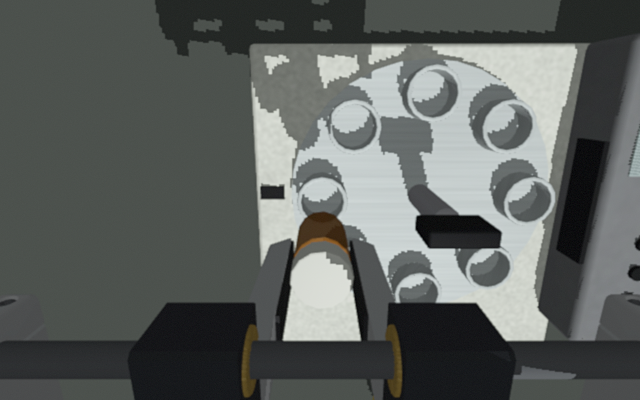

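The vial is held above the mark cup. The rim sits at about (322,198) against a predicted (321,202). I'll refit the wheel from this view.

Run:
```python
from h import *
im=cv2.imread("pics/w4.png");g=cv2.cvtColor(im,cv2.COLOR_BGR2GRAY);c=calibration("wrist")
u=cv2.resize(g[50:270,280:560],None,fx=3,fy=3,interpolation=cv2.INTER_CUBIC)
cc=cv2.HoughCircles(u,cv2.HOUGH_GRADIENT,1,90,param1=100,param2=22,minRadius=60,maxRadius=85)
P=[]
for x,y,r in cc[0]:
    px=np.array([x/3+280,y/3+50]);w=ray("wrist",px,.058,c);d=w[:2]-AX
    print(px.round(1),round(r/3,1),w.round(4),np.hypot(*d).round(4))
    if abs(np.hypot(*d)-.085)<.008:P.append(w)
v,e=fitwheel(P,.15);print(len(P),v[:2],np.degrees(v[2])%45,e)
for k in range(8):
    a=PHI+k*np.pi/4;p=[*(AX+.085*np.array([np.cos(a),np.sin(a)])),.058];print(k,proj("wrist",p,c).round(1),end=" ")
```

```text
[354.2 127.5] 22.1 [0.4932 0.1782 0.058 ] 0.0842
[432.8  92.2] 24.8 [0.5474 0.2127 0.058 ] 0.0858
[509.2 129.8] 26.6 [0.6124 0.1942 0.058 ] 0.084
[526.5 197.8] 23.7 [0.6423 0.1434 0.058 ] 0.0831
[321.5 202.2] 24.7 [0.477 0.115 0.058] 0.0847
5 [0.55341241 0.17567543] 8.548935492028507 0.046982529103305914
0 [528.3 201.4] 1 [508.4 126.7] 2 [433.5  93.3] 3 [353.1 127. ] 4 [321.1 201.8] 5 [350.  268.4] 6 [417.3 293.9] 7 [488.7 268.1]
```

Request:
play_rows(motion=[[[0,0,30,0,0,0,0],[0,0,55,0,0,0,0],[0,0.5,65,0,0,0,0],[0,0.5,75,0,0,0,0],[0,0.5,84,0,0,0,0],[0,0.5,90,0,0,0,0],[0,0.5,92.5,0,0,0,0],[0,0.5,92.5,0,0,0,0]]])

```text
t: 13.2
tcp_pos: [0.4769, 0.1154, 0.0682]
tool_rot: [3.141, 0.0, 1.719]
ft_force: [-0.3, -0.3, 0.0]
opening: 0.0296
grasp_force: 12.0
```

Request:
play_rows(motion=[[[0,0,1.5,0,0,0,0],[0,0,1.5,0,0,0,0.2],[0,0,1.5,0,0,0,0.5],[0,0,1.5,0,0,0,0.5],[0,0,1.5,0,0,0,0.5],[0,0,-30,0,0,0,0.5],[0,0,-70,0,0,0,0.5],[0,0,-100,0,0,0,0.5]]])

```text
t: 14.0
tcp_pos: [0.4769, 0.1154, 0.1697]
tool_rot: [3.14, 0.0, 1.719]
ft_force: [1.4, 0.3, 0.8]
opening: 0.0471
grasp_force: 0.0
```

```bash
cat >> h.py <<'E'
def white(im,lo=200,hi=3000,n="wrist",c=None,z=.098):
    hs=cv2.cvtColor(im,cv2.COLOR_BGR2HSV);m=(hs[...,1]<30)&(hs[...,2]>205)
    return [(q.round(1),s.tolist(),ray(n,q,z,c).round(4)) for q,s in blobs(m,lo,hi)]
E
python3 - <<'E'
from h import *
s=readout.observe();print(s["tcp_pos"],s["opening"])
im=get_image("top");cv2.imwrite("pics/top2.png",im);w=get_image("wrist");cv2.imwrite("pics/w5.png",w)
print("MK top px",proj("top",[*MK,.098]).round(1))
o=np.zeros((400,800,3),np.uint8);o[:,:400]=cv2.resize(im[180:280,200:300],(400,400));o[:,400:]=w[0:400,200:600];cv2.imwrite("pics/c5.png",o)
for k,y in((0,PHI),):print(delta([*AX,.25],y),delta([*AX,.108],y))
E
```

```text
[0.4768882  0.11539867 0.16974684] 0.0470827718122717
MK top px [248.4 244.6]
([0.4, 81.3, -77.0], np.float64(89.9)) ([0.4, 81.3, 65.0], np.float64(89.9))
```

View pics/c5.png

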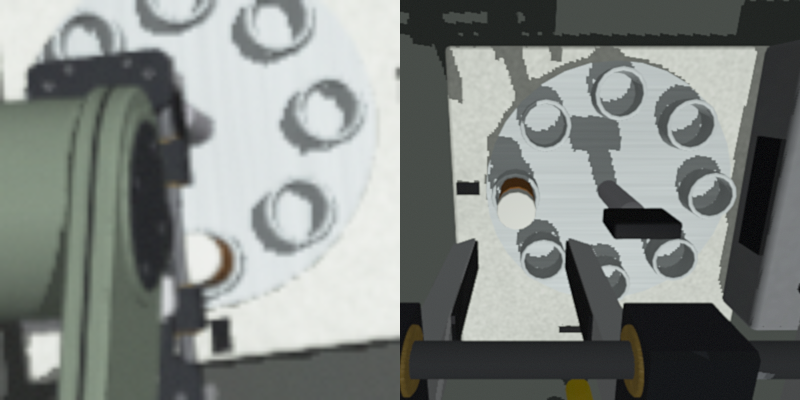

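The first vial is seated; its cap is at (515,208) in the crop, inside the mark cup. Next is the knob.

Request:
play_rows(motion=[[[0,0,0,0,0,8,0.5],[0,14,0,0,0,16,0.5],[0,28,0,0,0,24,0.5],[0,42,0,0,0,32,0.5],[0,56,0,0,0,40,0.5],[0,70,0,0,0,48,0.5],[0.5,81.5,0,0,0,56,0.5],[0.5,81.5,0,0,0,64,0.5]]])

```text
t: 14.9
tcp_pos: [0.5573, 0.1278, 0.166]
tool_rot: [-3.141, 0.002, 0.596]
ft_force: [0.8, 0.7, -0.2]
opening: 0.0468
grasp_force: 0.0
```

Request:
play_rows(motion=[[[0,0,0,0,0,8,0.5],[0,0,0,0,0,16,0.5],[0,0,0,0,0,24,0.5],[0,0,0,0,0,26,0.5],[0,0,20,0,0,26,0.5],[0,0,40,0,0,26,0.5],[0,0,58,0,0,26,0.5],[0,0,58,0,0,26,0.5]]])

```text
t: 15.7
tcp_pos: [0.5532, 0.1275, 0.1053]
tool_rot: [-3.141, 0.009, 0.148]
ft_force: [0.1, -0.0, 0.3]
opening: 0.0471
grasp_force: 0.0
```

Request:
play_rows(motion=[[[0,0,0,0,0,0,0.3],[0,0,0,0,0,0,0.1],[0,0,0,0,0,0,0],[0,0,0,0,0,0,0],[0,0,0,0,0,0,0],[0,0,0,0,0,0,0],[0,0,0,0,0,0,0],[0,0,0,0,0,0,0]]], grip_force=30)

```text
t: 16.5
tcp_pos: [0.5576, 0.1276, 0.1107]
tool_rot: [3.141, -0.001, 0.148]
ft_force: [0.0, -1.4, 4.3]
opening: 0.0117
grasp_force: 30.0
```

Request:
play_rows(motion=[[[0,0,0,0,0,7,0],[0,-0.7,0,0,0,14,0],[0.2,-1.1,0,0,0,21,0],[0.4,-1.4,0,0,0,28,0],[0.5,-1.7,0,0,0,35,0],[0.8,-2,0,0,0,42,0],[0.9,-2.1,0,0,0,46,0],[0.9,-2.1,0,0,0,46,0]]])

```text
t: 17.3
tcp_pos: [0.5583, 0.1297, 0.1107]
tool_rot: [-3.141, -0.002, -0.654]
ft_force: [0.0, -2.2, 4.7]
opening: 0.0113
grasp_force: 29.9
```

Request:
play_rows(motion=[[[0,0,0,0,0,0,0],[0,0,0,0,0,-0.5,0.2],[0,0,0,0,0,-0.5,0.5],[0,0,0,0,0,-0.5,0.5],[0,0,0,0,0,-0.5,0.5],[0,0,-30,0,0,-0.5,0.5],[0,0,-60,0,0,-0.5,0.5],[0,0,-85,0,0,-0.5,0.5]]])

```text
t: 18.1
tcp_pos: [0.5577, 0.1302, 0.1961]
tool_rot: [-3.141, -0.0, -0.646]
ft_force: [0.6, -0.4, 0.1]
opening: 0.047
grasp_force: 0.0
```

Run:
```python
from h import *
s=readout.observe();print(s["t"],s["tcp_pos"],s["tool_rot"])
im=get_image("top");cv2.imwrite("pics/top3.png",im)
for c,st in caps(im): print("cap",c.round(1),st.tolist(),ray("top",c,.062).round(4))
a=PHI+np.pi-np.pi/4;p1=AX+.085*np.array([np.cos(a),np.sin(a)])
print("past1",p1,proj("top",[*p1,.098]).round(1))
c=calibration("wrist");w=get_image("wrist");cv2.imwrite("pics/w6.png",w);print("wrist past1",proj("wrist",[*p1,.098],c).round(1),proj("wrist",[*MK,.058],c).round(1))
for x in white(w,150,3000,c=c):print(x)
```

```text
18.1 [0.55768204 0.1302363  0.19608531] [-3.14116737e+00 -7.29776972e-05 -6.46120253e-01]
cap [377.5 205.5] [372, 200, 12, 12, 120] [ 0.5816 -0.1905  0.062 ]
cap [440.1 262.3] [434, 256, 13, 13, 127] [ 0.4475 -0.3422  0.062 ]
past1 [0.49228899 0.17844733] [222.1 237.3]
wrist past1 [325.8 293.8] [387.1 249.4]
```

View pics/w6.png

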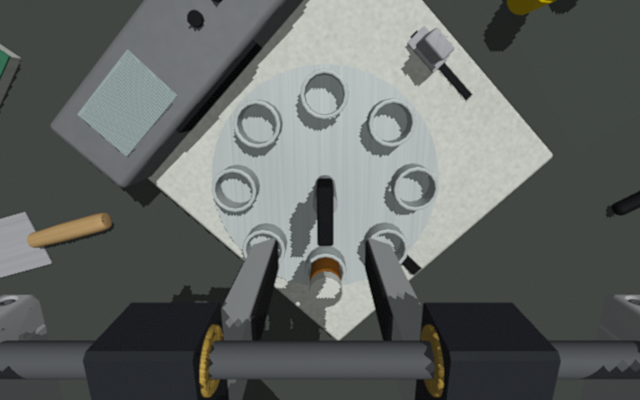

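The vial has moved to past1: it is seen at (325,285) against a predicted (326,294). The mark pocket is empty. Next is the vial at top (440,262).

Run:
```python
from h import *
print(delta([.4475,-.3422,.198],YR))
```

```text
([194.3, 445.5, 1.4], np.float64(-135.6))
```

Request:
play_rows(motion=[[[19,44,0,0,0,-8,0.6],[38,88,0,0,0,-16,0.6],[57,132,0,0,0,-24,0.6],[76,176,0,0,0,-32,0.6],[95,220,0,0,0,-40,0.6],[114,264,0,0,0,-48,0.6],[133,308,0,0,0,-56,0.6],[152,352,0,0,0,-64,0.6]]])

```text
t: 19.0
tcp_pos: [0.4707, -0.2233, 0.1934]
tool_rot: [-3.14, 0.001, 0.435]
ft_force: [0.7, -0.1, -0.5]
opening: 0.0566
grasp_force: 0.0
```

Run:
```python
from h import *
print(delta([.4475,-.3422,.198],YR))
```

```text
([-71.2, 98.1, -4.6], np.float64(-73.7))
```

Request:
play_rows(motion=[[[-14,20,0,0,0,-8.5,0.6],[-28,40,0,0,0,-17,0.6],[-42,60,0,0,0,-25.5,0.6],[-56,80,0,0,0,-34,0.6],[-71,98,-4,0,0,-42.5,0.6],[-71,98,-4,0,0,-51,0.6],[-71,98,-4,0,0,-59.5,0.6],[-71,98,-4,0,0,-68,0.6]]])

```text
t: 19.8
tcp_pos: [0.4475, -0.3405, 0.1969]
tool_rot: [-3.14, -0.002, 1.621]
ft_force: [0.9, -0.9, -0.4]
opening: 0.0564
grasp_force: 0.0
```

Request:
play_rows(motion=[[[0,0,0,0,0,-4,0.6],[0,0,0,0,0,-4,0.6],[0,0,0,0,0,-4,0.6],[0,0,0,0,0,-4,0.6],[0,0,0,0,0,-4,0.6],[0,0,0,0,0,-4,0.6],[0,0,0,0,0,-4,0.6],[0,0,0,0,0,-4,0.6]]])

```text
t: 20.6
tcp_pos: [0.4484, -0.341, 0.199]
tool_rot: [3.141, 0.0, 1.685]
ft_force: [-0.4, -0.0, -0.5]
opening: 0.0565
grasp_force: 0.0
```

Run:
```python
from h import *
c=calibration("wrist");im=get_image("wrist")
print("pred",proj("wrist",[.4475,-.3422,.062],c).round(1))
hs=cv2.cvtColor(im,cv2.COLOR_BGR2HSV);m=(hs[...,1]<50)&(hs[...,2]>150)
for q,s in blobs(m,300,3000): print(q.round(1),s.tolist(),ray("wrist",q,.062,c).round(4))
print(delta([.4475,-.3422,.03],YR),readout.observe()["tcp_pos"])
```

```text
pred [319.3 192.6]
[503.1  32.5] [481, 11, 43, 43, 1322] [ 0.5805 -0.1919  0.062 ]
[604.3 129.5] [576, 103, 64, 69, 2323] [ 0.6877 -0.2574  0.062 ]
[318.8 193.5] [302, 178, 34, 32, 872] [ 0.4471 -0.3431  0.062 ]
[633.2 277.9] [622, 248, 18, 47, 448] [ 0.7632 -0.3927  0.062 ]
[291.5 388.7] [261, 379, 62, 21, 1184] [ 0.4424 -0.5635  0.062 ]
([-1.1, -1.0, 169.1], np.float64(-2.0)) [ 0.44840036 -0.34095994  0.1990572 ]
```

Request:
play_rows(motion=[[[-1,-1,40,0,0,-2,0.6],[-1,-1,80,0,0,-2,0.6],[-1,-1,120,0,0,-2,0.6],[-1,-1,150,0,0,-2,0.6],[-1,-1,169,0,0,-2,0.6],[-1,-1,169,0,0,-2,0.6],[-1,-1,169,0,0,-2,0],[-1,-1,169,0,0,-2,0]]], grip_force=12)

```text
t: 21.45
tcp_pos: [0.4486, -0.3433, 0.0317]
tool_rot: [3.14, 0.003, 1.72]
ft_force: [0.2, -0.1, -0.0]
opening: 0.0439
grasp_force: 0.0
```

Request:
play_rows(motion=[[[0,0,0,0,0,0,0],[0,0,0,0,0,0,0],[0,0,0,0,0,0,0],[0,0,0,0,0,0,0],[0,0,-20,0,0,0,0],[0,0,-60,0,0,0,0],[0,0,-100,0,0,0,0],[0,0,-135,0,0,0,0]]])

```text
t: 22.25
tcp_pos: [0.4474, -0.3419, 0.1666]
tool_rot: [3.141, 0.0, 1.72]
ft_force: [0.1, -0.0, -0.2]
opening: 0.0299
grasp_force: 12.0
```

Run:
```python
from h import *
print(readout.observe()["opening"],delta([*MK,.168],YR))
```

```text
0.0299034667462064 ([447.8, 97.1, -1.4], np.float64(-0.0))
```

Request:
play_rows(motion=[[[36,8,0,0,0,0,0],[80,17,0,0,0,0,0],[126,27,0,0,0,0,0],[172,37,0,0,0,0,0],[218,47,0,0,0,0,0],[264,57,0,0,0,0,0],[310,67,0,0,0,0,0],[356,77,0,0,0,0,0]]])

```text
t: 23.05
tcp_pos: [0.47, 0.0234, 0.1649]
tool_rot: [3.141, -0.0, 1.72]
ft_force: [0.1, 0.4, -0.4]
opening: 0.0296
grasp_force: 12.0
```

Request:
play_rows(motion=[[[40,9,0,0,0,0,0],[70,15,0,0,0,0,0],[85,19,0,0,0,0,0],[91.5,20,0,0,0,0,0],[91.5,20,0,0,0,0,0],[91.5,20,0,0,0,0,0],[91.5,20,0,0,0,0,0],[91.5,20,0,0,0,0,0]]])

```text
t: 23.85
tcp_pos: [0.4767, 0.114, 0.1649]
tool_rot: [-3.142, 0.0, 1.719]
ft_force: [0.4, -0.0, -1.1]
opening: 0.03
grasp_force: 12.0
```

Run:
```python
from h import *
print(readout.observe()["opening"],delta([*MK,.067],YR))
```

```text
0.029950688381999314 ([1.3, 0.1, 97.9], np.float64(-0.1))
```

Request:
play_rows(motion=[[[1,0,30,0,0,0,0],[1,0,58,0,0,0,0],[1,0,68,0,0,0,0],[1,0,78,0,0,0,0],[1,0,88,0,0,0,0],[1,0,95,0,0,0,0],[1,0,98,0,0,0,0],[1,0,98,0,0,0,0]]])

```text
t: 24.65
tcp_pos: [0.4772, 0.116, 0.0676]
tool_rot: [3.14, 0.0, 1.72]
ft_force: [-0.3, -0.9, 0.2]
opening: 0.0298
grasp_force: 12.0
```

Request:
play_rows(motion=[[[0,0,0,0,0,0,0],[0,0,0,0,0,0,0.2],[0,0,0,0,0,0,0.5],[0,0,0,0,0,0,0.5],[0,0,0,0,0,0,0.5],[0,0,-30,0,0,0,0.5],[0,0,-70,0,0,0,0.5],[0,0,-100,0,0,0,0.5]]])

```text
t: 25.45
tcp_pos: [0.4769, 0.116, 0.1688]
tool_rot: [3.14, 0.0, 1.721]
ft_force: [0.1, -0.3, 0.2]
opening: 0.0468
grasp_force: 0.0
```

Run:
```python
from h import *
s=readout.observe()
c=calibration("wrist");w=get_image("wrist");cv2.imwrite("pics/w7.png",w);print("cap pred",proj("wrist",[*MK,.098],c).round(1))
for x in white(w[:290],200,2500,c=c):print(x)
im=get_image("top")
for q,st in caps(im): print("cap",q.round(1),ray("top",q,.062).round(4))
print(delta([*AX,.168],PHI-np.pi/4+np.pi))
```

```text
cap pred [319.6 214.2]
(array([521.4,  86.3]), [469, 50, 84, 110, 2474], array([0.5966, 0.224 , 0.098 ]))
(array([290. ,  87.2]), [280, 76, 17, 26, 205], array([0.444 , 0.2004, 0.098 ]))
(array([288.3, 110.1]), [261, 83, 56, 53, 1234], array([0.4446, 0.1855, 0.098 ]))
(array([362.6, 131.5]), [347, 112, 31, 42, 920], array([0.4971, 0.179 , 0.098 ]))
(array([267.6, 142.8]), [257, 123, 25, 39, 341], array([0.4332, 0.1615, 0.098 ]))
(array([321.3, 214.3]), [303, 197, 38, 37, 1072], array([0.4779, 0.1155, 0.098 ]))
(array([371.9, 232.7]), [348, 216, 49, 34, 263], array([0.5174, 0.1068, 0.098 ]))
(array([284.8, 233.3]), [274, 221, 28, 24, 235], array([0.4532, 0.0966, 0.098 ]))
(array([303.9, 269.2]), [275, 244, 69, 46, 1257], array([0.4713, 0.0695, 0.098 ]))
(array([517.3, 269.8]), [505, 253, 24, 34, 272], array([0.6341, 0.0934, 0.098 ]))
cap [377.5 205.5] [ 0.5816 -0.1905  0.062 ]
([-0.3, 81.1, 4.1], np.float64(-45.0))
```

Request:
play_rows(motion=[[[0,10,0,0,0,-7,0.5],[0,25,0,0,0,-14,0.5],[0,40,0,0,0,-21,0.5],[0,55,0,0,0,-28,0.5],[0,70,0,0,0,-35,0.5],[-0.5,81,0,0,0,-42,0.5],[-0.5,81,0,0,0,-45,0.5],[-0.5,81,0,0,0,-45,0.5]]])

```text
t: 26.35
tcp_pos: [0.5559, 0.1274, 0.1652]
tool_rot: [-3.14, -0.002, 2.506]
ft_force: [-0.6, -0.3, -0.3]
opening: 0.0471
grasp_force: 0.0
```

Request:
play_rows(motion=[[[0,0,0,0,0,0,0.5],[0,0,25,0,0,0,0.5],[0,0,50,0,0,0,0.5],[0,0,59,0,0,0,0.5],[0,0,59,0,0,0,0.5],[0,0,59,0,0,0,0.5],[0,0,59,0,0,0,0.5],[0,0,59,0,0,0,0.5]]])

```text
t: 27.15
tcp_pos: [0.5578, 0.1276, 0.1094]
tool_rot: [3.14, 0.002, 2.506]
ft_force: [0.1, 0.6, 0.8]
opening: 0.047
grasp_force: 0.0
```

Run:
```python
from h import *
print(readout.observe()["tcp_pos"],delta([*AX,.109],PHI-np.pi/4+np.pi))
```

```text
[0.55776829 0.12759944 0.10939831] ([-2.1, 2.1, 0.4], np.float64(-0.0))
```

Correct the 3 mm offset, grip, then turn.

Request:
play_rows(motion=[[[-2,2,0,0,0,0,0.3],[-2,2,0,0,0,0,0.1],[-2,2,0,0,0,0,0],[-2,2,0,0,0,0,0],[-2,2,0,0,0,0,0],[-2,2,0,0,0,0,0],[-2,2,0,0,0,0,0],[-2,2,0,0,0,0,0]]], grip_force=30)

```text
t: 27.95
tcp_pos: [0.5601, 0.1283, 0.1083]
tool_rot: [3.14, 0.001, 2.506]
ft_force: [3.7, 3.3, 1.0]
opening: 0.0114
grasp_force: 30.2
```

Request:
play_rows(motion=[[[0,0,0,0,0,7,0],[0,0,0,0,0,14,0],[0,0,0,0,0,21,0],[0,0,0,0,0,28,0],[0,0,0,0,0,35,0],[0,0,0,0,0,42,0],[0,0,0,0,0,45.5,0],[0,0,0,0,0,45.5,0]]])

```text
t: 28.75
tcp_pos: [0.5604, 0.1286, 0.1083]
tool_rot: [3.139, -0.001, 1.712]
ft_force: [3.2, 4.1, 0.2]
opening: 0.0118
grasp_force: 30.4
```

Request:
play_rows(motion=[[[0,0,0,0,0,0,0],[0,0,0,0,0,0,0.2],[0,0,0,0,0,0,0.5],[0,0,0,0,0,0,0.5],[0,0,0,0,0,0,0.5],[0,0,-30,0,0,0,0.5],[0,0,-60,0,0,0,0.5],[0,0,-90,0,0,0,0.5]]])

```text
t: 29.55
tcp_pos: [0.5587, 0.1274, 0.1979]
tool_rot: [-3.139, 0.0, 1.712]
ft_force: [-0.2, -0.1, 0.4]
opening: 0.0469
grasp_force: 0.0
```

Run:
```python
from h import *
im=get_image("top")
for q,st in caps(im): print("cap",q.round(1),ray("top",q,.062).round(4))
c=calibration("wrist");w=get_image("wrist");cv2.imwrite("pics/w8.png",w)
for k in(0,1,2):
    a=PHI+np.pi-k*np.pi/4;p=AX+.085*np.array([np.cos(a),np.sin(a)]);print(k,proj("wrist",[*p,.098],c).round(1),proj("wrist",[*p,.058],c).round(1))
print(readout.observe()["t"],delta([.5816,-.1905,.198],YR))
```

```text
cap [377.5 205.5] [ 0.5816 -0.1905  0.062 ]
0 [214.6 200.9] [226.5 189.3]
1 [239.4 126.7] [248.9 123.5]
2 [315.7  92.8] [316.   93.7]
29.65 ([-317.8, -26.0, 4.8], np.float64(-0.5))
```

View pics/w8.png

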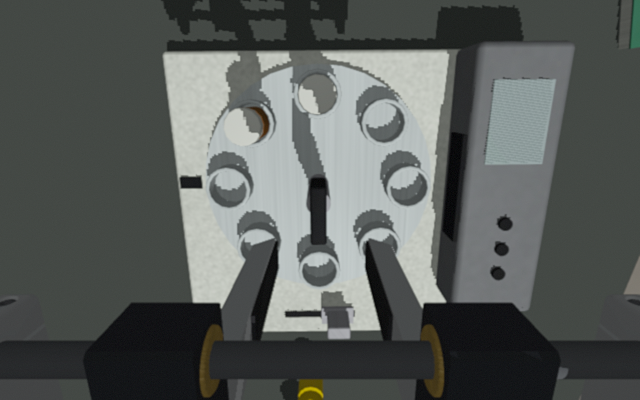

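Vials sit at past1 (243,125) and past2 (317,93), and the mark pocket (229,187) is empty. Next is the third vial.

Request:
play_rows(motion=[[[-40,-3,0,0,0,0,0.6],[-85,-7,0,0,0,0,0.6],[-130,-11,0,0,0,0,0.6],[-175,-15,0,0,0,0,0.6],[-220,-19,0,0,0,0,0.6],[-265,-22,0,0,0,0,0.6],[-300,-25,2,0,0,0,0.6],[-318,-26,2,0,0,0,0.6]]])

```text
t: 30.45
tcp_pos: [0.577, -0.1933, 0.1937]
tool_rot: [-3.138, -0.001, 1.709]
ft_force: [-0.2, -0.3, 0.2]
opening: 0.0563
grasp_force: 0.0
```

Request:
play_rows(motion=[[[0,0,0,0,0,0,0.6],[0,0,0,0,0,0,0.6],[0,0,0,0,0,0,0.6],[0,0,0,0,0,0,0.6],[0,0,0,0,0,0,0.6],[0,0,0,0,0,0,0.6],[0,0,0,0,0,0,0.6],[0,0,0,0,0,0,0.6]]])

```text
t: 31.25
tcp_pos: [0.5784, -0.1904, 0.196]
tool_rot: [3.141, 0.0, 1.712]
ft_force: [1.0, -0.1, -0.1]
opening: 0.0563
grasp_force: 0.0
```

Run:
```python
from h import *
c=calibration("wrist");im=get_image("wrist")
print("pred",proj("wrist",[.5816,-.1905,.062],c).round(1))
hs=cv2.cvtColor(im,cv2.COLOR_BGR2HSV);m=(hs[...,1]<50)&(hs[...,2]>150)
for q,s in blobs(m,300,3000): print(q.round(1),s.tolist(),ray("wrist",q,.062,c).round(4))
print(delta([.5816,-.1905,.03],YR),readout.observe()["tcp_pos"])
```

```text
pred [323.8 192.7]
[266.9  19.7] [238, 13, 58, 14, 614] [ 0.5164 -0.0561  0.062 ]
[323.4 193.3] [308, 178, 32, 32, 811] [ 0.5813 -0.1911  0.062 ]
[267.9 247.2] [234, 226, 58, 53, 1361] [ 0.5368 -0.2507  0.062 ]
[443.7 254.9] [423, 236, 42, 39, 1288] [ 0.7034 -0.2349  0.062 ]
([-0.4, 3.1, 166.0], np.float64(-0.5)) [ 0.57842898 -0.19055216  0.19601569]
```

Request:
play_rows(motion=[[[-0.5,3,40,0,0,-0.5,0.6],[-0.5,3,80,0,0,-0.5,0.6],[-0.5,3,120,0,0,-0.5,0.6],[-0.5,3,150,0,0,-0.5,0.6],[-0.5,3,166,0,0,-0.5,0.6],[-0.5,3,166,0,0,-0.5,0.6],[-0.5,3,166,0,0,-0.5,0],[-0.5,3,166,0,0,-0.5,0]]], grip_force=12)

```text
t: 32.1
tcp_pos: [0.5834, -0.1916, 0.0324]
tool_rot: [3.138, 0.003, 1.72]
ft_force: [0.0, -0.1, -0.6]
opening: 0.0439
grasp_force: 0.0
```

Request:
play_rows(motion=[[[0,0,0,0,0,0,0],[0,0,0,0,0,0,0],[0,0,0,0,0,0,0],[0,0,0,0,0,0,0],[0,0,-20,0,0,0,0],[0,0,-60,0,0,0,0],[0,0,-100,0,0,0,0],[0,0,-135,0,0,0,0]]])

```text
t: 32.9
tcp_pos: [0.5814, -0.1906, 0.1665]
tool_rot: [3.141, 0.0, 1.721]
ft_force: [0.2, -0.8, -0.4]
opening: 0.0297
grasp_force: 12.0
```

Run:
```python
from h import *
print(readout.observe()["opening"],delta([*MK,.168],YR))
```

```text
0.029671863508872624 ([318.1, -58.0, -1.5], np.float64(-0.0))
```

Request:
play_rows(motion=[[[36,-7,0,0,0,0,0],[80,-15,0,0,0,0,0],[126,-23,0,0,0,0,0],[172,-31,0,0,0,0,0],[218,-40,0,0,0,0,0],[264,-48,0,0,0,0,0],[300,-55,0,0,0,0,0],[318,-58,0,0,0,0,0]]])

```text
t: 33.7
tcp_pos: [0.4747, 0.1179, 0.1646]
tool_rot: [-3.141, -0.001, 1.723]
ft_force: [1.0, 0.1, -0.6]
opening: 0.0296
grasp_force: 12.0
```

Request:
play_rows(motion=[[[0,0,0,0,0,0,0],[0,0,0,0,0,0,0],[0,0,0,0,0,0,0],[0,0,0,0,0,0,0],[0,0,0,0,0,0,0],[0,0,0,0,0,0,0],[0,0,0,0,0,0,0],[0,0,0,0,0,0,0]]])

```text
t: 34.5
tcp_pos: [0.4767, 0.1149, 0.1649]
tool_rot: [-3.142, 0.0, 1.72]
ft_force: [-0.6, 0.1, -0.5]
opening: 0.0297
grasp_force: 12.0
```

Run:
```python
from h import *
print(readout.observe()["opening"],delta([*MK,.067],YR))
```

```text
0.029702098821402484 ([0.4, -0.0, 97.9], np.float64(-0.0))
```

Request:
play_rows(motion=[[[0.5,0,30,0,0,0,0],[0.5,0,58,0,0,0,0],[0.5,0,68,0,0,0,0],[0.5,0,78,0,0,0,0],[0.5,0,88,0,0,0,0],[0.5,0,95,0,0,0,0],[0.5,0,98,0,0,0,0],[0.5,0,98,0,0,0,0]]])

```text
t: 35.3
tcp_pos: [0.4774, 0.1157, 0.0677]
tool_rot: [3.14, 0.0, 1.721]
ft_force: [0.2, -0.1, -0.2]
opening: 0.03
grasp_force: 12.0
```

Request:
play_rows(motion=[[[0,0,0,0,0,0,0],[0,0,0,0,0,0,0.2],[0,0,0,0,0,0,0.5],[0,0,0,0,0,0,0.5],[0,0,0,0,0,0,0.5],[0,0,-30,0,0,0,0.5],[0,0,-70,0,0,0,0.5],[0,0,-100,0,0,0,0.5]]])

```text
t: 36.1
tcp_pos: [0.4769, 0.1157, 0.1687]
tool_rot: [3.141, 0.0, 1.72]
ft_force: [0.3, 0.6, 0.2]
opening: 0.047
grasp_force: 0.0
```

Run:
```python
from h import *
c=calibration("wrist");w=get_image("wrist");cv2.imwrite("pics/w9.png",w);print("cap pred",proj("wrist",[*MK,.098],c).round(1))
for x in white(w[:290],700,1300,c=c):print(x)
print(delta([*AX,.168],YR))
```

```text
cap pred [319.7 213.9]
(array([363. , 130.3]), [347, 111, 33, 42, 958], array([0.4972, 0.1795, 0.098 ]))
(array([382.5, 226.4]), [366, 193, 37, 57, 758], array([0.5242, 0.1126, 0.098 ]))
([-0.1, 80.9, 6.1], np.float64(-0.0))
```

```bash
python3 -c "
import cv2;w=cv2.imread('pics/w9.png');cv2.imwrite('pics/c9.png',cv2.resize(w[60:300,250:570],None,fx=2,fy=2))"
```

```text
(no output)
```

View pics/c9.png

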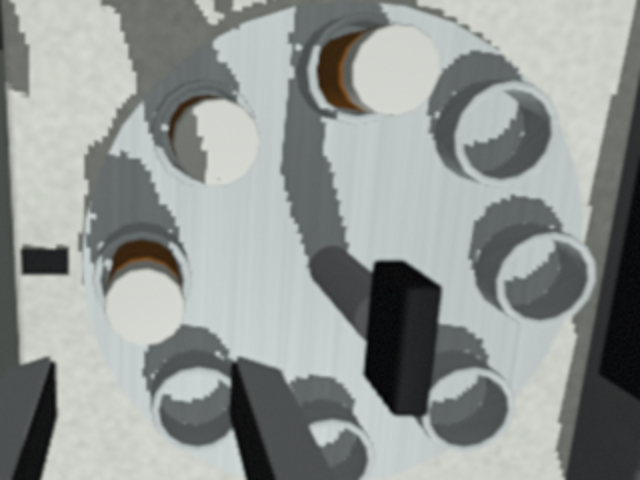

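The third vial is seated, with its cap at about (322,212) in the full frame. The other two are at past1 and past2. Turn the last click.

Request:
play_rows(motion=[[[0,30,0,0,0,0,0.5],[0,60,0,0,0,0,0.5],[0,82,0,0,0,0,0.5],[0,82,0,0,0,0,0.5],[0,83,30,0,0,0,0.5],[0,83,54,0,0,0,0.5],[0,83,59,0,0,0,0.5],[0,83,59,0,0,0,0.5]]])

```text
t: 36.95
tcp_pos: [0.5569, 0.1279, 0.1068]
tool_rot: [-3.138, -0.0, 1.721]
ft_force: [-0.6, 0.1, 0.4]
opening: 0.0475
grasp_force: 0.0
```

Run:
```python
from h import *
print(readout.observe()["tcp_pos"],delta([*AX,.109],YR))
```

```text
[0.55690896 0.12788627 0.10677526] ([-0.5, 3.8, -2.2], np.float64(-0.0))
```

Request:
play_rows(motion=[[[0,2,-1,0,0,0,0.3],[0,2,-1,0,0,0,0.1],[0,2,-1,0,0,0,0],[0,2,-1,0,0,0,0],[0,2,-1,0,0,0,0],[0,2,-1,0,0,0,0],[0,2,-1,0,0,0,0],[0,2,-1,0,0,0,0]]], grip_force=30)

```text
t: 37.75
tcp_pos: [0.5605, 0.1282, 0.1095]
tool_rot: [-3.141, 0.0, 1.72]
ft_force: [-2.8, -0.8, 5.3]
opening: 0.0117
grasp_force: 30.0
```

Request:
play_rows(motion=[[[0,0,0,0,0,7,0],[0,0,0,0,0,14,0],[0,0,0,0,0,21,0],[0,0,0,0,0,28,0],[0,0,0,0,0,35,0],[0,0,0,0,0,42,0],[0,0,0,0,0,45.5,0],[0,0,0,0,0,45.5,0]]])

```text
t: 38.55
tcp_pos: [0.5605, 0.1281, 0.1095]
tool_rot: [3.142, 0.0, 0.926]
ft_force: [-3.4, -2.0, 5.7]
opening: 0.0121
grasp_force: 29.9
```

Request:
play_rows(motion=[[[0,0,0,0,0,0,0],[0,0,0,0,0,0,0.2],[0,0,0,0,0,0,0.5],[0,0,0,0,0,0,0.5],[0,0,0,0,0,0,0.5],[0,0,-30,0,0,0,0.5],[0,0,-60,0,0,0,0.5],[0,0,-90,0,0,0,0.5]]])

```text
t: 39.35
tcp_pos: [0.5604, 0.1283, 0.1995]
tool_rot: [-3.141, 0.001, 0.926]
ft_force: [0.1, -0.1, -0.2]
opening: 0.0468
grasp_force: 0.0
```

Run:
```python
from h import *
print(readout.observe()["tcp_pos"],delta([.608,-.0215,.198],PHI))
```

```text
[0.5603527  0.12829213 0.19947153] ([-91.1, 128.1, 1.5], np.float64(44.5))
```

Request:
play_rows(motion=[[[-15,21,0,0,0,7,0.45],[-30,42,0,0,0,14,0.45],[-45,63,0,0,0,21,0.45],[-60,85,0,0,0,28,0.45],[-76,107,0,0,0,35,0.45],[-91,128,0,0,0,42,0.45],[-91,128,0,0,0,44.5,0.45],[-91,128,0,0,0,44.5,0.45]]])

```text
t: 40.15
tcp_pos: [0.6084, -0.0222, 0.1986]
tool_rot: [-3.141, 0.0, 0.148]
ft_force: [0.4, -0.6, 0.7]
opening: 0.0423
grasp_force: 0.0
```

Run:
```python
from h import *
c=calibration("wrist");w=get_image("wrist");cv2.imwrite("pics/w10.png",w)
for k in(0,1,2,3):
    a=PHI+np.pi-k*np.pi/4;p=AX+.085*np.array([np.cos(a),np.sin(a)]);print(k,proj("wrist",[*p,.098],c).round(1),proj("wrist",[*p,.058],c).round(1))
im=get_image("top");print(len(caps(im)))
print(readout.observe()["tcp_pos"],delta([.608,-.0215,.037],PHI))
```

```text
0 [148.8 320.4] [167.2 296.9]
1 [ 77.  295.9] [103.5 274.6]
2 [ 33.6 232.1] [ 66.4 217. ]
3 [ 48.  160.7] [ 80.8 153.4]
0
[ 0.60814159 -0.02115097  0.19867416] ([-0.2, 0.3, 161.7], np.float64(0.0))
```

View pics/w10.png

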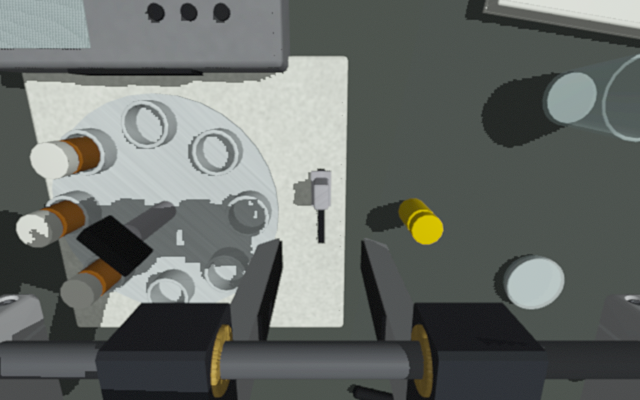

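Vials sit at past1 (78,292), past2 (33,230) and past3 (50,160), and the bench has no amber vials left. Close the lock.

Request:
play_rows(motion=[[[0,0,45,0,0,0,0.45],[0,0,90,0,0,0,0.45],[0,0,135,0,0,0,0.45],[0,0,160,0,0,0,0.45],[0,0,161,0,0,0,0.45],[0,0,161,0,0,0,0],[0,0,161,0,0,0,0],[0,0,161,0,0,0,0]]], grip_force=25)

```text
t: 41.05
tcp_pos: [0.6105, -0.0215, 0.0407]
tool_rot: [3.14, -0.005, 0.15]
ft_force: [-0.6, 0.1, -0.4]
opening: 0.0214
grasp_force: 0.0
```

Request:
play_rows(motion=[[[0,0,0,0,0,0,0],[0,0,0,0,0,0,0],[-8,0,0,0,0,0,0],[-16,0,0,0,0,0,0],[-24,0,0,0,0,0,0],[-32,0,0,0,0,0,0],[-38,0,0,0,0,0,0],[-42,0,0,0,0,0,0]]])

```text
t: 41.85
tcp_pos: [0.5701, -0.0274, 0.0401]
tool_rot: [3.141, -0.009, 0.149]
ft_force: [10.7, 4.4, -2.2]
opening: 0.0137
grasp_force: 25.0
```

Request:
play_rows(motion=[[[-2,0,0,0,0,0,0],[-3,0,0,0,0,0,0],[-3,0,0,0,0,0,0],[-3,0,0,0,0,0,0],[-3,0,0,0,0,0,0],[-3,0,0,0,0,0,0],[-3,0,0,0,0,0,0],[-3,0,0,0,0,0,0]]])

```text
t: 42.65
tcp_pos: [0.5701, -0.0273, 0.0402]
tool_rot: [3.14, -0.015, 0.149]
ft_force: [11.4, 3.9, -2.4]
opening: 0.0138
grasp_force: 25.0
```

Request:
play_rows(motion=[[[3,0,0,0,0,0,0.05],[4,0,0,0,0,0,0.4],[4,0,0,0,0,0,0.45],[4,0,0,0,0,0,0.45],[4,0,-40,0,0,0,0.45],[4,0,-80,0,0,0,0.45],[4,0,-120,0,0,0,0.45],[4,0,-170,0,0,0,0.45]]])

```text
t: 43.45
tcp_pos: [0.5654, -0.0274, 0.2071]
tool_rot: [-3.14, 0.005, 0.149]
ft_force: [0.1, 0.0, -0.4]
opening: 0.0424
grasp_force: 0.0
```

Request:
play_rows(motion=[[[0,20,-20,0,0,0,0.5],[0,60,-20,0,0,0,0.5],[0,100,-20,0,0,0,0.5],[0,120,-20,0,0,0,0.5],[0,120,-20,0,0,0,0.5],[0,120,-20,0,0,0,0.5],[0,120,-20,0,0,0,0.5],[0,120,-20,0,0,0,0.5]]])

```text
t: 44.25
tcp_pos: [0.5855, -0.1445, 0.2278]
tool_rot: [-3.141, 0.0, 0.152]
ft_force: [0.4, -0.3, 0.3]
opening: 0.0472
grasp_force: 0.0
```

Run:
```python
from h import *
im=get_image("top");a=cv2.imread("pics/top0.png")
o=np.vstack([cv2.resize(x[150:290,180:420],None,fx=2,fy=2) for x in(a,im)]);cv2.imwrite("pics/fin.png",o)
s=readout.observe();print(s["t"],s["tcp_pos"])
for k in range(4):
    t=PHI+np.pi-k*np.pi/4;p=AX+.085*np.array([np.cos(t),np.sin(t)]);print(k,((proj("top",[*p,.098])-[180,150])*2+[0,280]).round(0))
```

```text
44.3 [ 0.58556297 -0.14467593  0.22789385]
0 [137. 469.]
1 [ 84. 455.]
2 [ 58. 407.]
3 [ 75. 355.]
```

View pics/fin.png

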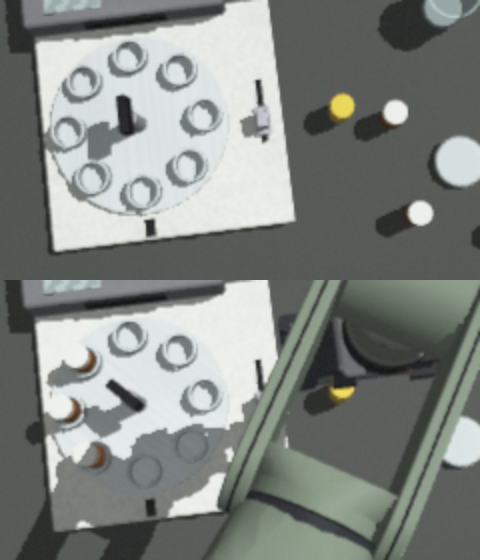

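Vials are at past1 to past3, seen at about (93,455), (65,407) and (80,357), and the mark pocket is empty. The arm hides the lock here, so I'll check it in the wrist view.

Run:
```python
from h import *
a=cv2.imread("pics/side0.png");b=get_image("side")
o=np.hstack([cv2.resize(x[180:250,260:370],None,fx=3.5,fy=3.5) for x in(a,b)]);cv2.imwrite("pics/fin2.png",o)
```

```text
(no output)
```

View pics/fin2.png

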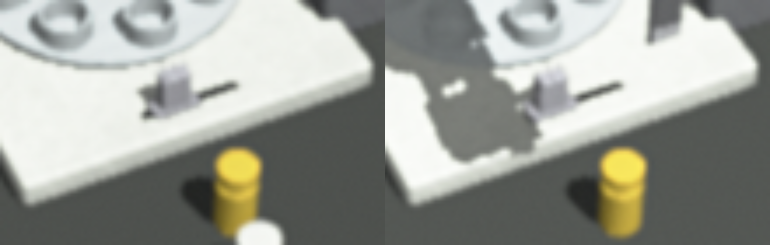

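In the side view the lock grip is back where it started: (175,90) before, and (550,90) minus the 385 px offset = (165,90) now. I'm handing the job in.

```bash
python3 -c "
from bench import workorder
print(workorder.close_job())"
```

```text
the job is handed in; nothing more can be done
None
```

All three amber vials are loaded in neighbouring pockets (past1 to past3), the mark pocket is empty and the lock is slid back. I handed the job in after about 44 s of robot time, but no verdict came back.

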